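# Take a peak-hold groove depth reading

## Task

Get the groove depth of the aluminium test bar onto the readout: slide the bar along the gauge table until it is home against the end stop, and turn the readout's pointer knob to the triangle mark (peak hold). Only then press the gauge's cap down until its foot sits flat on the bar with the probe in the groove, keep it down for about a second, and let it spring fully back up. Leave the bar home, the knob on the triangle and the weight, stopwatch and tin beside the work where they are.

Things in the scene. Friction and masses are not known exactly. Their poses are not given: they have to be found in the camera images.
- gauge: Depth gauge stand, fixed: grey base 250 x 120 mm (x -130 to +120), on it a steel table 58 mm wide, its top 22 mm above the bench. Origin on the bench under the table's centre line; x runs along the table, away from the robot at yaw 0, y left, z up. Two rails (x -26 to +69, 9 mm above the table) guide the bar with under 2 mm play. Everything above the table in front of x +10 is open.
- stop_face (a point): Centre line of the end stop's face, a steel block at the far end of the table, 16 mm tall, at x +62 mm in the gauge's frame, 34 mm above the bench. Behind it, at gauge x +98, stands a column 166 mm tall, whose arm (z 111 to 141 mm) holds the vertical spindle's sleeve (33 mm diameter, from z 96 up) over gauge x +30, y 0.
- test_bar: Loose aluminium bar on the gauge table, 140 (x) x 50 (y) x 24 (z) mm, about 0.4 kg. Origin at the centre of its underside; its x axis runs along the table. A groove 14 mm wide (along x) and 8 mm deep crosses its top, centred 38 mm from the origin towards +x (32 mm from the far end). It starts 15 to 45 mm short of the end stop.
- bar_end (a point): Centre of the bar's far (+x) end face, 12 mm above its underside. Home: this face against the end stop (point stop_face), that is at x +62 mm in the gauge's frame; the groove is then under the probe.
- bar_front (a point): Centre of the bar's near (-x) end face, the face to push, 12 mm above the bar's underside (34 mm above the bench). Sliding takes 2 to 10 N (more where it rubs on a rail); at the end stop the force rises at once beyond 14 N.
- quill (a joint): Travel of the gauge's spindle, m: 0 up (rest), positive downwards, limit 0.027. Spindle, black cap on top and flat foot 44 x 30 mm below move together; a spring pushes them up (1 N at the top, 3 N at 22 mm). The foot meets the top of the bar at 0.022. With the probe about 5 N holds it there: press on to 7 to 15 N.
- quill_cap (a point): Centre of the top face of the gauge's round black push cap (34 mm diameter), on the spindle axis, 182 mm above the bench at rest; it moves down with the spindle. The column's top is 16 mm lower and 68 mm behind it.
- probe (a joint): Inward travel of the sprung probe pin (5.6 mm diameter) in the foot, m: 0 when it stands 12 mm out of the foot, 0.012 when pushed flush. With the foot flat and the pin in the 8 mm groove it reads 0.004; on the plain top of the bar it would read 0.012.
- readout: Readout unit, fixed: flat grey case 190 (x) x 120 (y) mm, top panel 42 mm above the bench, a display on its far half and the pointer knob on its near half; a short upright antenna (to 89 mm) at its far left edge. Origin at the centre of its underside; x points from knob to display (away from the robot at yaw 0), y left, z up.
- selector (a joint): Knob angle, rad, growing clockwise seen from above; five detents: 0 ring mark, 0.524 one bar, 1.047 two bars, 1.571 triangle, 2.094 solid square. At value q the pointer lies 1.047 - q rad counter-clockwise from the readout's x axis. Starts in one of the first three. About 0.12 N m takes it out of a detent; past half-way it snaps on into the next by itself.
- selector_axis (a point): Top of the grey pointer knob on its vertical turning axis, 66 mm above the bench, 34 mm on the near side of the readout's origin. Round skirt 52 mm diameter, 6 mm above the panel; on it an upright wing bar 10 mm thick, from 22 mm behind to 24 mm in front of the axis, its top 24 mm above the panel. The pointer is the pointed end with a black line on top.
- triangle_mark (a point): Centre of the outlined white triangle (about 12 mm) on the panel, 41 mm from the knob's axis: the setting wanted, fourth of the five marks counting clockwise.
- weight_0: Bystander: brass weight, 33 mm diameter, 40 mm tall, origin under its centre.
- stopwatch: Bystander: yellow stopwatch lying flat, 82 x 64 x 20 mm, origin at the underside.
- sample_tin_4: Bystander: open metal sample tin, 57 mm diameter, 35 mm tall, origin under its centre.

How it is judged:
On the way, in this order (a step that is already met when the one before it is completed fails the run):
1. the bar is home against the end stop and the knob is clicked onto the triangle (x of bar_end in the frame of gauge above 0.059 m and value of joint selector between 1.4508 and 1.6908 rad), for 0.2 s.
2. with bar and knob so set, the cap is pressed until the foot sits flat on the bar with the probe in the groove, and kept there (all of step 1 and value of joint quill above 0.0205 m and value of joint probe between 0.002 and 0.0065 m), for 0.5 s.
At the end, for the whole second after the job is handed in: The bar rests within 3 mm of the end stop, the knob is in the triangle detent (within 0.12 rad of 1.571), and the spindle is back up (within 3 mm of the top) (all of step 1 and value of joint quill below 0.003 m and linear speed of test_bar below 0.02 m/s); the robot touches nothing.
It fails at once if the brass weight beside the work is moved more than 30 mm (distance of weight_0 from where it was at the start of the episode above 0.03 m).
It fails at once if the stopwatch beside the work is moved more than 30 mm (distance of stopwatch from where it was at the start of the episode above 0.03 m).
It fails at once if the sample tin beside the work is moved more than 30 mm (distance of sample_tin_4 from where it was at the start of the episode above 0.03 m).
It also fails if it takes over 54 s, if anything falls off the work surface, if the arm or the gripper's body presses on something with over 40 N, if the wrist force passes 120 N, or if a joint passes its speed limit or range.

## Robot

A 7-joint arm with a two-finger parallel gripper is mounted at the origin on a cart in front of the work surface, level with it; the furniture and walls round the work are solid. World frame = base frame: x ahead of the robot, y to its left, z up, the work surface at z = 0. Lengths are in m, angles in rad, forces in N, time in s.
With the tool pointing down it reaches from about 0.35 to 0.9 m from the base axis. Payload 8.1 kg.
Tool frame: the origin (TCP) lies midway between the tips of the shut fingers; the grasp point (between the pads) lies arm.grasp_offset behind it (arm.grasp_offset is the distance from the TCP to the grasp point, in m); z points along the fingers, y is the line along which they close (so a half turn about z gives the same grasp; the last joint's range is limited). The gripper opens to 92 mm and grips with 3 to 60 N. Pads are 19 mm wide; open, the fingers measure 130 mm over their backs; the gripper's body (75 mm by 190 mm) begins 47 mm behind the grasp point.
Start: joints at [1.184, 0.434, 0.025, 1.573, -0.012, 1.134, -0.075], TCP at [0.175, -0.6, 0.227] pointing down, gripper open.
Joint ranges: [-2.62, 2.62], [-0.44, 2.09], [-1.27, 1.32], [0.08, 2.57], [-1.32, 4.46], [0.12, 2], [-2.74, 2.74]. Speed limits (rad/s): [2.22, 2.22, 3.01, 3.01, 3.14, 3.14, 3.14].

## Interface

Orientations are given as a rotation vector (axis times angle).
In Python, from cell import observe, imaging, arm gives the robot as it stands.
- The arm moves only by the tool apply_moves, never from a script. Its argument "commands" is a list of rows, each a list of 5 numbers: the opening in per cent of the stroke, from 0 (shut) to 100 (fully open), then the shift along the world's x, y, z in units of 0.06 m (1.0 is 0.06 m), then the turn about the world's z in units of 0.5 rad (1.0 is 0.5 rad). A call has 1 to 12 rows; each row shifts and turns the commanded pose from where the row before left it; what a row does not reach is not made up. A row lasts 1/8 s, in which the tool goes at most 62.5 mm and 10.7 degrees, less where a joint would pass 70% of its speed; a pose out of reach is approached as far as the arm can. A call with a number of a shift or a turn outside -1 to 1 is refused whole. A call with a gripper value outside its range is refused whole. The fingers move at their own pace and stop on an object; "newtons" is the grip in N (left out, the last holds). Time passes only in rows, so rows that do not move let the fingers close. It gives the time, the measured TCP pose, the force, the opening and the grip force at its end, in the units of the state.
- observe(): the state, without advancing time (a new reading comes with each control period).
- imaging.get_image(name): name is "side" or "top" or "wrist"; returns (picture, depth): 400x640x3 uint8, red, green, blue; 400x640 float32, m along the optical axis (not along the pixel's ray), 0 where there is no reading.
- imaging.camera_params(name): a dict with "camera_matrix" (3x3 intrinsics, pixels), "origin" and "rotation" of the camera in the world; the wrist camera has in their place "tool_from_camera" (4x4, takes a point from camera to tool coordinates, whose origin is the TCP and whose axes are the flange's). Camera axes: x right, y up, looking along -z (the intrinsics and any distortion apply to the point x, -y, -z); pixel columns grow to the right and rows downward; lengths in m; the calibration is good to about 2 mm. A picture is of the moment at which its call begins: read the wrist's pose just before it. camera_params takes no time and is no camera call.
- arm.sign_off(): hands the job in; it is judged then, once.
The state is a dict: "clock": time; "joints": joint angles; "dq": joint speeds; "joint_efforts": joint torques, N m; "position": TCP position; "ee_rot": TCP orientation; "force": force on the tool from outside, world axes, zero at the start; "ft_torque": the same for the moment, N m; "width": opening from 0.0 (shut) to 1.0 (fully open); "gripper_force": force on a finger pad.
Only numpy, scipy, OpenCV 4.12 (cv2) and the standard library are available. Lean on these libraries where they do the work, as an engineer would, in place of code of your own. Each camera call takes 0.05 s, during which the arm holds its last target. There are 200 camera calls.

## Working session

There is one attempt and no reset: what is moved stays moved. The work goes in short steps, Python scripts to look and compute and a tool call to move; the robot and the scene stay as the last step left them, time stands still between calls to the robot, and variables do not carry over. Pictures are saved under pics/ and viewed, at most 10 in all, crops included, and the job is handed in when it is done.

Besides the shell and the picture viewer there is one more tool, called after ">>>" as name(argument=value, ...), one argument or row to a line, values as JSON. apply_moves: Moves the arm, as the interface text tells. Its arguments: {"type":"object","properties":{"commands":{"type":"array"},"newtons":{"type":"number"}},"required":["commands"]}

```bash
mkdir -p pics; ls
python3 - <<'E'
from cell import observe, imaging, arm
import cv2,numpy as np
print(observe(), arm.grasp_offset)
for n in("top","side"):
    p,d=imaging.get_image(n); cv2.imwrite(f"pics/{n}0.png",p[:,:,::-1]); np.savez(f"{n}0.npz",p=p,d=d)
    c=imaging.camera_params(n); print(n,c)
E
```

```text
pics
{'clock': 0.0, 'joints': array([ 1.18437803,  0.43519114,  0.02498823,  1.57409736, -0.01158146,
        1.13399812, -0.07510874]), 'dq': array([-1.70288532e-03, -6.66293131e-04, -7.82567787e-05, -1.00793283e-03,
       -2.74452874e-04, -2.51880867e-04, -8.98137176e-04]), 'joint_efforts': array([-1.54746936e-03, -6.67850804e+01,  9.84499678e-01, -3.14460289e+01,
       -6.06539729e-02,  4.28080908e-02,  1.26972491e-04]), 'position': array([ 0.17480197, -0.5995259 ,  0.22596484]), 'ee_rot': array([-3.10854437e+00, -4.43982080e-01,  5.95924922e-04]), 'force': array([ 0.1862842 , -0.42704055, -0.1321335 ]), 'ft_torque': array([0.01583436, 0.01851544, 0.01479532]), 'gripper_force': 0.0, 'width': 0.9967752562503241} 0.0188
top {'camera_matrix': array([[419.99420405,   0.        , 318.66324891],
       [  0.        , 419.99420405, 199.72201159],
       [  0.        ,   0.        ,   1.        ]]), 'origin': array([0.42658005, 0.03284929, 1.46813102]), 'rotation': array([ 0.0515726 , -0.08301492, -1.56566114])}
side {'camera_matrix': array([[395.80009847,   0.        , 321.01872966],
       [  0.        , 395.80009847, 200.74513546],
       [  0.        ,   0.        ,   1.        ]]), 'origin': array([0.59123069, 0.91579692, 0.62254665]), 'rotation': array([-0.00969395,  1.561479  ,  2.68251685])}
```

View pics/top0.png

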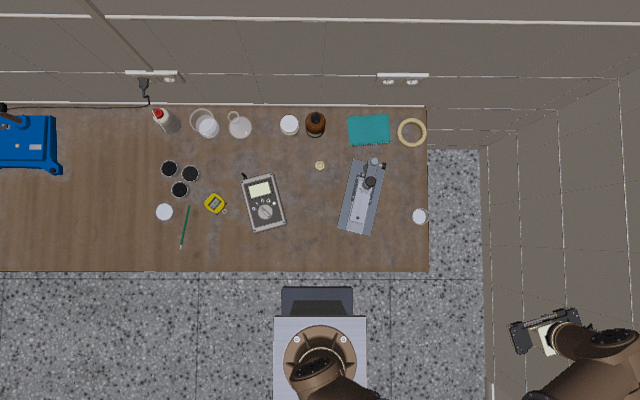

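View pics/side0.png

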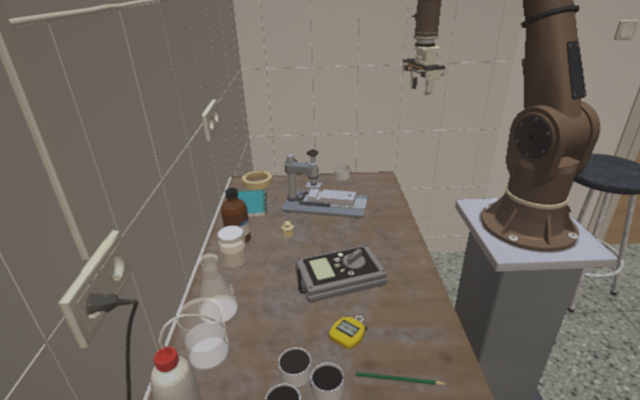

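The top view shows the readout at about (263,203), its knob at (265,212), the gauge at (361,197) with its cap at (370,182), the weight at (320,166) and the stopwatch at (215,203). The side view shows the same layout. I'll zoom in to measure.

```bash
cat > h.py <<'E'
import numpy as np, cv2
from scipy.spatial.transform import Rotation as R
from cell import observe, imaging, arm
def cam(n,st=None):
    c=imaging.camera_params(n); K=c["camera_matrix"]
    if "origin" in c: return K,np.array(c["origin"]),R.from_rotvec(c["rotation"]).as_matrix()
    T=np.array(c["tool_from_camera"]); Rt=R.from_rotvec(st["ee_rot"]).as_matrix()
    return K,Rt@T[:3,3]+st["position"],Rt@T[:3,:3]
def plane(c,u,v,z):
    K,o,M=c; d=M@np.array([(u-K[0,2])/K[0,0],-(v-K[1,2])/K[1,1],-1]); return o+d*(z-o[2])/d[2]
def proj(c,P):
    K,o,M=c; q=M.T@(np.asarray(P)-o); return K[0,0]*q[0]/-q[2]+K[0,2], -K[1,1]*q[1]/-q[2]+K[1,2]
E
python3 - <<'E'
from h import *
p=cv2.imread("pics/top0.png")
c=p[152:247,235:395]; cv2.imwrite("pics/topc.png",cv2.resize(c,None,fx=5,fy=5,interpolation=cv2.INTER_CUBIC))
C=cam("top")
for n,u,v,z in [("knob",265,212,.066),("cap",370,182,.182),("weight",320,166,.04),("watch",215,203,.02),("gbase nearL",338,232,.0),("readc",263,203,.042)]: print(n,plane(C,u,v,z).round(3))
print(imaging.camera_params("wrist"))
E
```

```text
knob [0.505 0.184 0.066]
cap [ 0.593 -0.151  0.182]
weight [0.666 0.    0.04 ]
watch [0.538 0.361 0.02 ]
gbase nearL [ 0.44  -0.064  0.   ]
readc [0.537 0.194 0.042]
{'camera_matrix': array([[306.32057628,   0.        , 321.93114598],
       [  0.        , 306.32057628, 193.33143958],
       [  0.        ,   0.        ,   1.        ]]), 'tool_from_camera': array([[ 3.32707544e-04,  9.67496669e-01,  2.52883542e-01,
         6.70187512e-02],
       [ 9.99999945e-01, -3.25290670e-04, -7.11390161e-05,
        -2.91234421e-04],
       [ 1.34338956e-05,  2.52883551e-01, -9.67496723e-01,
        -1.57164118e-01],
       [ 0.00000000e+00,  0.00000000e+00,  0.00000000e+00,
         1.00000000e+00]])}
```

View pics/topc.png

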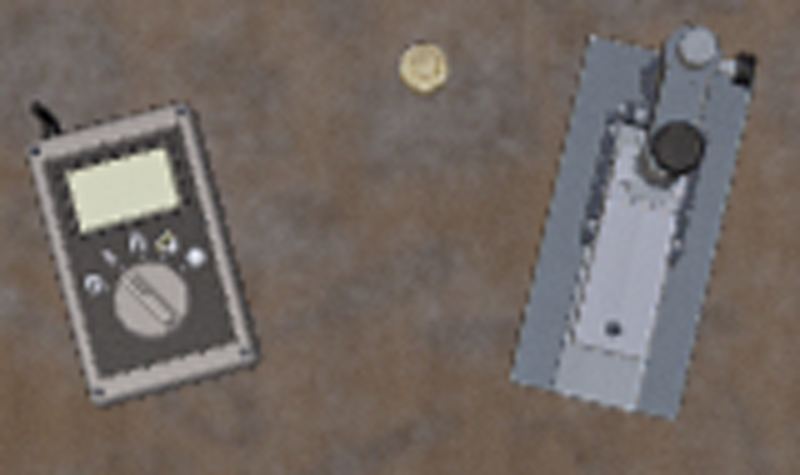

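The crop shows the pointer line running from (135,280) up-left to the one-bar mark, so q≈0.524 and it needs about 1.05 rad clockwise. The readout corners are (35,152), (182,110), (255,355) and (98,400). The gauge base corners are (592,38), (755,75), (678,415) and (515,380), with the cap at (677,148) and the bar front edge at y≈345.

Run:
```python
from h import *
C=cam("top")
f=lambda x,y,z: plane(C,235+(x+.5)/5-.5,152+(y+.5)/5-.5,z)[:2]
def yaw(a,b): d=b-a; return np.arctan2(d[1],d[0])
r=[f(*p,.042) for p in [(35,152),(182,110),(255,355),(98,400)]]
print("readout",np.mean(r,0),yaw(r[3],r[0]),yaw(r[2],r[1]),"knob",f(150,298,.05))
g=[f(*p,.012) for p in [(592,38),(762,78),(678,415),(515,380)]]
print("gauge",[x.round(3) for x in g],yaw(g[3],g[0]),yaw(g[2],g[1]),"cap",f(677,148,.182),"barfront",f(577,343,.046),f(640,357,.046))
y=yaw(g[3],g[0]); m=np.mean(g,0); print("origin from base",m+.005*np.array([np.cos(y),np.sin(y)]),"from cap",f(677,148,.182)-.03*np.array([np.cos(y),np.sin(y)]))
st=observe(); Rt=R.from_rotvec(st["ee_rot"]).as_matrix(); print("toolx",Rt[:,0],"tooly",Rt[:,1])
```

```text
readout [0.53941125 0.19328925] 0.2642043939208454 0.2988669943442057 knob [0.50878216 0.18688333]
gauge [array([ 0.695, -0.116]), array([ 0.668, -0.236]), array([ 0.431, -0.175]), array([ 0.455, -0.062])] -0.22260984601061265 -0.25243027589547595 cap [ 0.59546971 -0.15141553] barfront [ 0.47971888 -0.10193967] [ 0.47039815 -0.14469931]
origin from base [ 0.56730189 -0.14851187] from cap [ 0.56620997 -0.14479225]
toolx [ 9.60011603e-01  2.79960177e-01 -1.44759994e-04] tooly [ 0.27995971 -0.96001072 -0.00140344]
```

>>> apply_moves(
  commands=[
    [0,0.42,0.81,0,-0.104],
    [0,0.42,0.81,0,-0.104],
    [0,0.42,0.81,0,-0.104],
    [0,0.42,0.81,0,-0.104],
    [0,0.42,0.81,0,-0.104],
    [0,0.42,0.81,0,-0.104],
    [0,0.42,0.81,0,-0.104],
    [0,0.42,0.81,0,-0.104],
    [0,0.42,0.81,0,-0.104],
    [0,0.42,0.81,0,-0.104],
    [0,0,0,0,0],
    [0,0,0,0,0],
  ],
)

```text
clock: 1.6
position: [0.4265, -0.1143, 0.2265]
ee_rot: [3.119, -0.369, -0.001]
force: [0.3, -0.5, -0.1]
width: -0.002
gripper_force: 0.0
```

Run:
```python
from h import *
s=observe();p,d=imaging.get_image("wrist"); cv2.imwrite("pics/w1.png",p[:,:,::-1]); np.savez("w1.npz",d=d,pos=s["position"],rot=s["ee_rot"])
print(s["clock"],s["position"],s["ee_rot"],s["force"],s["width"])
```

```text
1.6 [ 0.42651846 -0.11434468  0.22645112] [ 3.11947958e+00 -3.69026674e-01 -1.41881937e-03] [ 0.32327612 -0.49743871 -0.12980194] -0.001841121599247171
```

View pics/w1.png

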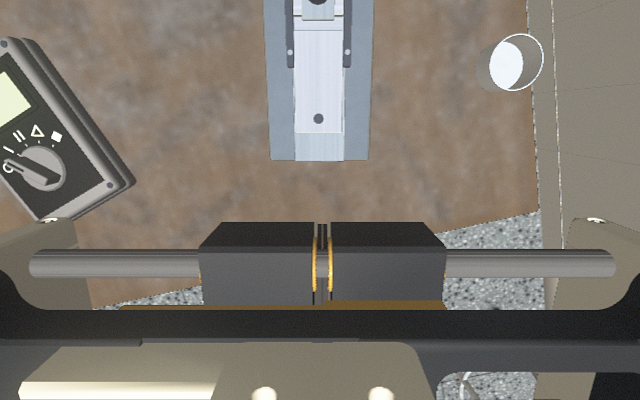

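The wrist view shows the bar's near top edge at row 133, columns 295 to 344, and the base's near edge at row 160, columns 271 to 370. The readout is at left, with its pointer near the ring and one-bar marks.

Run:
```python
from h import *
z=np.load("w1.npz"); C=cam("wrist",{"position":z["pos"],"ee_rot":z["rot"]})
for n,u,v,h in [("barL",295,133,.046),("barR",344,133,.046),("baseNL",271,160,.01),("baseNR",370,160,.01),("baseFL",264,0,.01),("baseFR",375,0,.01),("knobaxis",40,168,.05)]:
    P=plane(C,u,v,h); q=P-z["pos"]; print(n,P.round(4))
g=lambda y:np.arctan2(y[1],y[0])
print(g(plane(C,264,0,.01)-plane(C,271,160,.01)),g(plane(C,375,0,.01)-plane(C,370,160,.01)))
```

```text
barL [ 0.4781 -0.0969  0.046 ]
barR [ 0.4658 -0.1485  0.046 ]
baseNL [ 0.4521 -0.0565  0.01  ]
baseNR [ 0.4238 -0.1745  0.01  ]
baseFL [ 0.6213 -0.0968  0.01  ]
baseFR [ 0.5933 -0.2136  0.01  ]
knobaxis [0.5071 0.1855 0.05  ]
-0.2338361079143906 -0.2264358660872551
```

>>> apply_moves(
  commands=[
    [0,0,0,-0.8,0],
    [0,0,0,-0.8,0],
    [0,0,0,-0.8,0],
    [0,0,0,-0.86,0],
    [0,0.24,-0.057,0,0],
    [0,0.24,-0.057,0,0],
    [0,0,0,0,0],
    [0,0,0,0,0],
  ],
)

```text
clock: 2.65
position: [0.4565, -0.1212, 0.0324]
ee_rot: [3.119, -0.371, 0.003]
force: [0.3, -0.2, 0.0]
width: 0.004
gripper_force: 0.0
```

>>> apply_moves(
  commands=[
    [0,0.08,-0.019,0,0],
    [0,0.08,-0.019,0,0],
    [0,0.08,-0.019,0,0],
    [0,0.08,-0.019,0,0],
    [0,0,0,0,0],
  ],
)

```text
clock: 3.28
position: [0.4759, -0.1255, 0.0311]
ee_rot: [-3.12, 0.37, -0.002]
force: [-0.5, -0.1, 0.4]
width: 0.007
gripper_force: 0.3
```

>>> apply_moves(
  commands=[
    [0,0.04,-0.01,0,0],
    [0,0.04,-0.01,0,0],
  ],
)

```text
clock: 3.52
position: [0.4791, -0.1265, 0.031]
ee_rot: [3.12, -0.37, -0.003]
force: [-11.2, 4.0, 6.5]
width: 0.002
gripper_force: 5.6
```

Run:
```python
from h import *
s=observe();p,d=imaging.get_image("wrist"); cv2.imwrite("pics/w2.png",p[:,:,::-1]); print(s["position"],s["force"])
```

```text
[ 0.47905591 -0.12646681  0.03095577] [-11.20941826   4.002711     6.47569742]
```

View pics/w2.png

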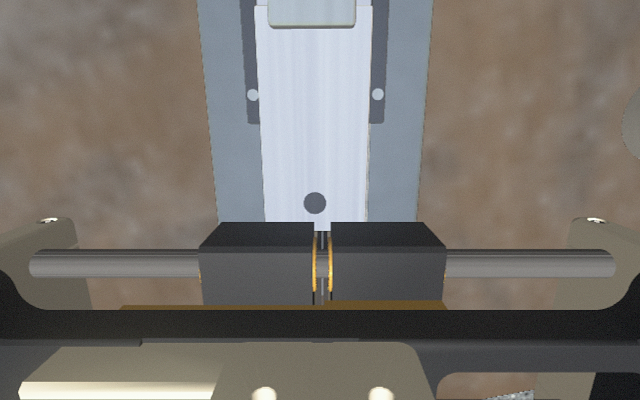

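The fingers are behind the bar's front face and the bar is between the rails. Contact is about 12 N at gauge x ≈ -0.078, which is probably home. I'll push a little further to confirm.

>>> apply_moves(
  commands=[
    [0,0.02,-0.005,0,0],
    [0,0.0,0,0,0],
  ],
)

```text
clock: 3.82
position: [0.479, -0.1265, 0.0308]
ee_rot: [-3.12, 0.37, 0.006]
force: [-9.5, 2.6, 5.8]
width: 0.004
gripper_force: 4.6
```

>>> apply_moves(
  commands=[
    [0,0.05,-0.012,0,0],
    [0,0.05,-0.012,0,0],
  ],
)

```text
clock: 4.08
position: [0.479, -0.1267, 0.0299]
ee_rot: [-3.12, 0.369, 0.023]
force: [-29.8, 9.1, 22.9]
width: 0.005
gripper_force: 15.7
```

>>> apply_moves(
  commands=[
    [0,-0.35,0.08,0,0],
    [0,-0.3,0.07,0.3,0],
    [0,0,0,0.9,0],
    [0,0,0.3,0.8,0.1],
    [0,0,0.8,0.5,0.15],
    [0,0,0.8,0.3,0.15],
    [30,0,0.8,0,0.15],
    [30,0,0.8,0,0.15],
    [30,0,0.8,0,0.15],
    [30,0,0.5,0,0.15],
    [30,0,0,0,0],
    [30,0,0,0,0],
  ],
)

```text
clock: 5.58
position: [0.4486, 0.1682, 0.1992]
ee_rot: [3.114, 0.411, 0.001]
force: [-0.9, 0.1, -0.3]
width: 0.299
gripper_force: 0.0
```

Run:
```python
from h import *
s=observe();p,d=imaging.get_image("wrist"); cv2.imwrite("pics/w3.png",p[:,:,::-1]); np.savez("w3.npz",d=d,pos=s["position"],rot=s["ee_rot"])
print(s["clock"],s["position"],s["ee_rot"],s["force"],s["width"])
```

```text
5.575 [0.44858946 0.16817862 0.1992291 ] [3.11447293e+00 4.11122915e-01 1.30530724e-03] [-0.85752858  0.05454648 -0.29293129] 0.29928153456036605
```

View pics/w3.png

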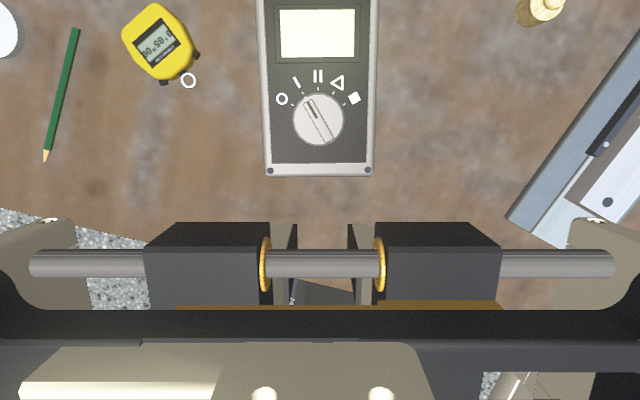

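The pointer, with its black line running from (310,103) to (318,118), is on the one-bar mark at (296,81). The knob skirt is centred near (318,119) and the triangle is at (337,83).

Run:
```python
from h import *
z=np.load("w3.npz"); C=cam("wrist",{"position":z["pos"],"ee_rot":z["rot"]})
p=cv2.imread("pics/w3.png"); g=cv2.cvtColor(p,cv2.COLOR_BGR2GRAY)
m=(g[88:152,285:352]>110).astype(np.uint8); n,l,s,c=cv2.connectedComponentsWithStats(m); i=1+s[1:,4].argmax()
ct=max(cv2.findContours((l==i).astype(np.uint8),0,2)[0],key=cv2.contourArea)
(u,v),r=cv2.minEnclosingCircle(ct); print(u+285,v+88,r,s[i,4])
k=plane(C,u+285,v+88,.048); print("knob",k, plane(C,318,119,.048))
L=plane(C,262,80,.042),plane(C,264,165,.042); a=plane(C,378,80,.042),plane(C,374,165,.042)
f=lambda a,b:np.arctan2(*(a-b)[[1,0]])
print("yaw",f(*L),f(*a)); t=plane(C,337,83,.042); b=plane(C,296,81,.042); print("tri",f(t,k),np.hypot(*(t-k)[:2]),"bar",f(b,k),np.hypot(*(b-k)[:2]))
Rt=R.from_rotvec(z["rot"]).as_matrix(); print("toolyaw",np.arctan2(Rt[1,0],Rt[0,0]))
```

```text
310.3333339691162 119.5 40.42321014404297 3012
knob [0.50470658 0.19526954 0.048     ] [0.50711658 0.18814322 0.048     ]
yaw 0.2384691945392365 0.2590382430430245
tri -0.3851218180106454 0.04302899739946672 bar 0.6264596555364116 0.038665352845870776
toolyaw 0.26249048808606773
```

>>> apply_moves(
  commands=[
    [40,0.33,0.11,0,0.35],
    [40,0.33,0.11,0,0.35],
    [40,0.31,0.11,-0.3,0.346],
    [40,0,0,-0.7,0],
    [40,0,0,-0.7,0],
    [40,0,0,-0.4,0],
    [40,0,0,-0.3,0],
    [40,0,0,0,0],
    [40,0,0,0,0],
  ],
)

```text
clock: 6.75
position: [0.5069, 0.1886, 0.0561]
ee_rot: [2.902, 1.203, 0.002]
force: [0.4, 0.2, -0.2]
width: 0.4
gripper_force: 0.0
```

>>> apply_moves(
  commands=[
    [0,0,0,0,0],
    [0,0,0,0,0],
    [0,0,0,0,0],
    [0,0,0,0,0],
  ],
  newtons=25,
)

```text
clock: 7.25
position: [0.507, 0.1878, 0.0555]
ee_rot: [2.901, 1.203, 0.002]
force: [2.0, -4.2, 3.7]
width: 0.107
gripper_force: 25.0
```

>>> apply_moves(
  commands=[
    [0,0,0,0,-0.3],
    [0,0,0,0,-0.3],
    [0,0,0,0,-0.3],
    [0,0,0,0,-0.3],
    [0,0,0,0,-0.3],
    [0,0,0,0,-0.3],
    [0,0,0,0,-0.3],
    [0,0,0,0,0],
    [0,0,0,0,0],
  ],
)

```text
clock: 8.38
position: [0.5069, 0.1882, 0.0555]
ee_rot: [-3.115, 0.408, -0.002]
force: [3.3, -3.4, 4.4]
width: 0.106
gripper_force: 25.0
```

Run:
```python
from h import *
s=observe(); Rt=R.from_rotvec(s["ee_rot"]).as_matrix(); print("toolyaw",np.arctan2(Rt[1,0],Rt[0,0]),s["ft_torque"],s["position"],s["force"])
```

```text
toolyaw -0.26038546918630534 [-0.73056626 -0.78447004 -0.00118808] [0.50691554 0.1881946  0.05547926] [ 3.28229507 -3.37597477  4.40252372]
```

>>> apply_moves(
  commands=[
    [40,0,0,0,0],
    [40,0,0,0,0],
    [40,0,0,0.4,0],
    [40,0,0,0.8,0],
    [40,-0.4,0,0.8,0],
    [40,-0.6,0,0.8,0],
    [0,-0.3,0,0.4,0],
    [0,0,0,0,0],
    [0,0,0,0,0],
  ],
)

```text
clock: 9.5
position: [0.4281, 0.1882, 0.2463]
ee_rot: [3.114, -0.412, -0.001]
force: [-0.9, 0.2, 0.5]
width: 0.123
gripper_force: 0.0
```

Run:
```python
from h import *
s=observe();p,d=imaging.get_image("wrist"); print(s["clock"],s["position"],s["force"])
u,v=map(int,proj(cam("wrist",s),(.507,.188,.05))); print(u,v)
c=p[max(0,v-60):v+60,max(0,u-80):u+80]; cv2.imwrite("pics/w4.png",cv2.resize(c[:,:,::-1],None,fx=4,fy=4))
```

```text
9.5 [0.42813162 0.18821089 0.24627616] [-0.93928484  0.17915581  0.5018987 ]
303 104
```

View pics/w4.png

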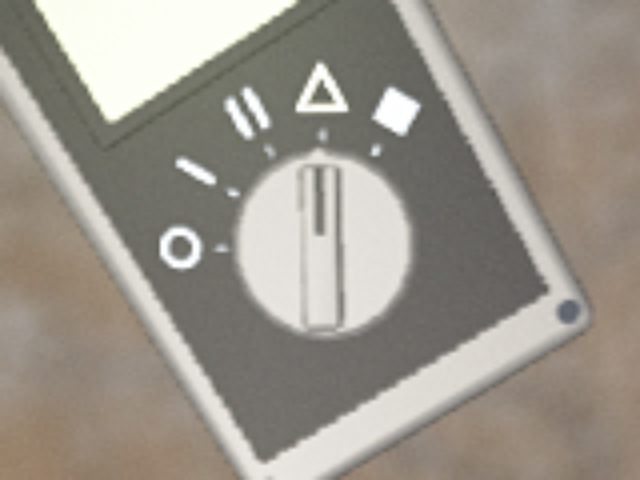

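The crop shows the pointer, with its line at (320,200), aimed straight at the triangle at (321,92). Next is the cap.

>>> apply_moves(
  commands=[
    [0,0.21,-0.766,0,0],
    [0,0.21,-0.766,0,0],
    [0,0.21,-0.766,0,0],
    [0,0.21,-0.766,0,0],
    [0,0.21,-0.766,0,0],
    [0,0.21,-0.766,0,0],
    [0,0.21,-0.766,0,0],
    [0,0,0,0,0],
    [0,0,0,0,0],
  ],
)

```text
clock: 10.68
position: [0.516, -0.1328, 0.2457]
ee_rot: [-3.114, 0.412, 0.004]
force: [0.5, 1.8, -1.3]
width: 0.009
gripper_force: 0.0
```

Run:
```python
from h import *
s=observe();p,d=imaging.get_image("wrist"); print(s["clock"],s["position"],s["force"],s["width"]); cv2.imwrite("pics/w5.png",p[:,:,::-1])
C=cam("wrist",s); 
print("pred cap",proj(C,(.594,-.152,.182)))
np.savez("w5.npz",pos=s["position"],rot=s["ee_rot"])
```

```text
10.675 [ 0.51604726 -0.13281264  0.24570325] [ 0.49333016  1.78413151 -1.28958272] 0.009282248450755851
pred cap (np.float64(319.17419008946626), np.float64(92.98669675566167))
```

View pics/w5.png

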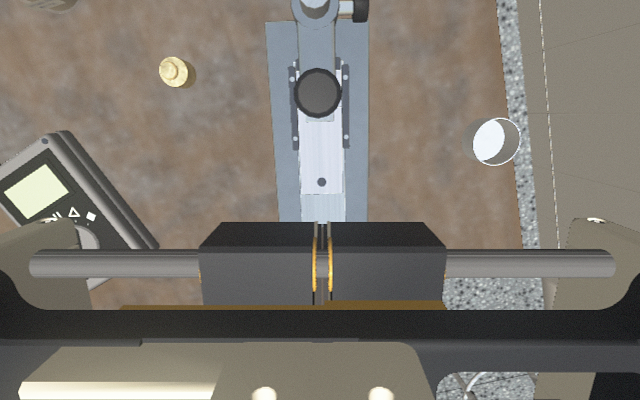

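The cap is centred at (318,93), as predicted. I'll move over it and come down.

>>> apply_moves(
  commands=[
    [0,0.43,-0.105,0,0],
    [0,0.43,-0.105,0,0],
    [0,0.44,-0.11,0,0],
    [0,0,0,-0.5,0],
    [0,0,0,-0.43,0],
    [0,0,0,0,0],
    [0,0,0,0,0],
  ],
)

```text
clock: 11.6
position: [0.5949, -0.1517, 0.1923]
ee_rot: [-3.114, 0.411, -0.001]
force: [0.1, 0.4, 0.5]
width: 0.007
gripper_force: 0.0
```

>>> apply_moves(
  commands=[
    [0,0,0,-0.1,0],
    [0,0,0,-0.1,0],
    [0,0,0,-0.1,0],
    [0,0,0,-0.05,0],
    [0,0,0,0,0],
  ],
)

```text
clock: 12.22
position: [0.5945, -0.1525, 0.1702]
ee_rot: [-3.114, 0.412, 0.0]
force: [1.1, -0.0, 2.0]
width: 0.004
gripper_force: 1.0
```

>>> apply_moves(
  commands=[
    [0,0,0,-0.08,0],
    [0,0,0,-0.06,0],
    [0,0,0,-0.03,0],
    [0,0,0,0,0],
  ],
)

```text
clock: 12.72
position: [0.5945, -0.1525, 0.1604]
ee_rot: [3.114, -0.412, 0.001]
force: [0.2, 0.8, 5.6]
width: 0.004
gripper_force: 2.6
```

>>> apply_moves(
  commands=[
    [0,0,0,-0.03,0],
    [0,0,0,0,0],
  ],
)

```text
clock: 12.98
position: [0.5946, -0.1525, 0.1603]
ee_rot: [3.114, -0.413, 0.002]
force: [-5.4, 1.8, 19.6]
width: 0.006
gripper_force: 9.6
```

The foot is flat: z has stopped at 0.1603. I'll ease off slightly and hold.

>>> apply_moves(
  commands=[
    [0,0,0,0.012,0],
    [0,0,0,0,0],
    [0,0,0,0,0],
    [0,0,0,0,0],
    [0,0,0,0,0],
    [0,0,0,0,0],
    [0,0,0,0,0],
    [0,0,0,0,0],
    [0,0,0,0,0],
    [0,0,0,0,0],
  ],
)

```text
clock: 14.22
position: [0.5946, -0.1525, 0.1603]
ee_rot: [3.114, -0.412, 0.002]
force: [-2.2, 2.1, 13.3]
width: 0.008
gripper_force: 6.7
```

Held for 1.2 s at about 13 N. Now I'll release and retreat.

>>> apply_moves(
  commands=[
    [0,0,0,0.1,0],
    [0,0,0,0.15,0],
    [0,0,0,0.3,0],
    [0,0,0,0.6,0],
    [0,-0.4,0.1,0.6,0],
    [0,-0.5,0.12,0,0],
    [0,-0.5,0.12,0,0],
    [0,0,0,0,0],
    [0,0,0,0,0],
    [0,0,0,0,0],
  ],
)

```text
clock: 15.48
position: [0.511, -0.1323, 0.2638]
ee_rot: [3.114, -0.413, -0.0]
force: [-1.2, 0.2, -0.1]
width: 0.007
gripper_force: 0.0
```

Run:
```python
from h import *
s=observe();p,d=imaging.get_image("wrist"); print(s["clock"],s["position"],s["force"]); cv2.imwrite("pics/w6.png",p[:,:,::-1])
C=cam("wrist",s)
print("cap",proj(C,(.594,-.152,.182)),"home front top",proj(C,(.5645-.078*.973,-.1454+.078*.23,.046)))
u,v=map(int,proj(C,(.594,-.152,.182))); print("cap top z",C[1][2]+(C[2]@np.array([(u-C[0][0,2])/C[0][0,0],-(v-C[0][1,2])/C[0][0,0],-1]))[2]*d[v,u])
```

```text
15.475 [ 0.51101427 -0.13225463  0.26383426] [-1.15258603  0.18217197 -0.10652733]
cap (np.float64(318.3151796293445), np.float64(87.67952379074902)) home front top (np.float64(322.7723246621671), np.float64(187.01265627893798))
cap top z 0.18160185733487905
```

View pics/w6.png

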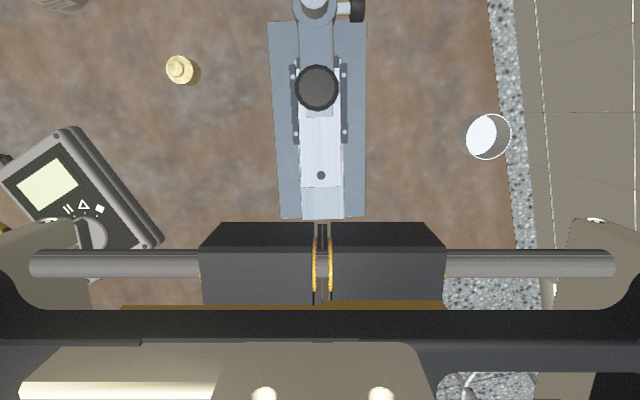

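The cap is back up, with its top at z 0.1816. The bar's front edge is at about row 187, which matches the predicted home position. The bystanders are undisturbed, so I'm handing in.

```bash
python3 -c "
from cell import arm; print(arm.sign_off())"
```

```text
the job is handed in; nothing more can be done
None
```

The job is handed in at about 15.5 s of the 54 s allowed: the bar was pushed home, the knob turned to the triangle, and the cap held down for about 1.2 s and fully sprung back. The sign-off returned no verdict, so this rests on my own force and camera checks.

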